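# Pile back on the shadow boards

## Task

Take the pile on the abrasive-belt pack apart from the top down and lay each thing flat on the board that shows its own dark silhouette: first the rusty ring, then the polishing bar, then the hexagon nut and last the belt pack itself. Centre each on its silhouette to about a centimetre, with the bar and the pack lying along theirs. Do not shift the bolt and the cold chisel that lie nearby.

Things in the scene. Friction and masses are not known exactly. Their poses are not given: they have to be found in the camera images.
- pack_c (a point): pack of folded abrasive belts, dark with reddish layers, a flat block 73 x 153 x 43 mm, about 0.4 kg; the solid part that jaws meet is 66 mm wide. It lies flat on the bench under the pile. This point: its centre, half-way up (21.5 mm). x: across its width, y: along its length, z up. Grip across the width (x)
- bar_c (a point): dull red-brown bar of polishing compound, 26 x 85 x 20 mm, lying lengthwise on the pack, towards its -y end. This point: its centre, half-way up (10 mm). x: across, y: along its length, z up. Grip across (x)
- nut_c (a point): big grey-brown hexagon nut, 46 mm across flats, 52 mm across corners, 24 mm high, about 0.22 kg, lying flat on the pack beside the end of the bar (gap of some mm), towards the pack's +y end. This point: its centre, half-way up (12 mm). x: square to two flats, y: towards two corners, z up. Grip across the flats (x)
- ring_c (a point): rusty steel ring, 45 mm outside, 11 mm thick, lying flat on top of the bar and wider than it. This point: its centre, half-way up (5.5 mm), in the hole (nothing can be put into the hole). Grip over the outside, squarely across the bar, so that the fingers pass beside the bar. z up
- place_pack_c (a point): plywood board 106 x 186 x 6 mm with a dark painted rectangle 73 x 153 mm, the belt pack's place; rectangle's length along y; this point: centre of the silhouette, on the board's top face, 6 mm above the bench. z up. The board is screwed down; all four boards look alike but for silhouette and size, and change places
- place_bar_c (a point): plywood board 80 x 130 x 6 mm with a dark painted narrow rectangle 26 x 85 mm, the polishing bar's place; its length along y; this point: centre of the silhouette, on the board's top face, 6 mm above the bench. z up. The board is screwed down; all four boards look alike but for silhouette and size, and change places
- place_nut_c (a point): plywood board 95 x 95 x 6 mm with a dark painted hexagon 46 mm across flats with a pale round centre, the nut's place; this point: centre of the silhouette, on the board's top face, 6 mm above the bench. z up. The board is screwed down; all four boards look alike but for silhouette and size, and change places
- place_ring_c (a point): plywood board 95 x 95 x 6 mm with a dark painted round ring 45 mm across with a pale centre, the ring's place; this point: centre of the silhouette, on the board's top face, 6 mm above the bench. z up. The board is screwed down; all four boards look alike but for silhouette and size, and change places
- bolt_c (a point): bystander: loose brown M20 bolt, 34 x 89 x 30 mm, lying on the bench; this point: its middle, 13 mm up; y along its length. Leave it alone
- chisel_c (a point): bystander: loose grey cold chisel, 20 x 158 x 16 mm, lying on the bench; this point: its middle, 8 mm up; y along its length. Leave it alone

How it is judged:
On the way, in this order (a step that is already met when the one before it is completed fails the run):
1. the ring lies flat on the ring silhouette (horizontal distance between ring_c and place_ring_c below 0.012 m and z of ring_c in the frame of place_ring_c between 0.0015 and 0.0105 m and angle between ring_c's own z axis and vertical below 0.15 rad), for 0.2 s.
2. the polishing bar lies on and along its silhouette (horizontal distance between bar_c and place_bar_c below 0.012 m and z of bar_c in the frame of place_bar_c between 0.006 and 0.015 m and angle between bar_c's own z axis and vertical below 0.15 rad and angle between the y axis of bar_c and the y axis of place_bar_c, either way round below 0.2 rad), for 0.2 s.
3. the nut lies flat on the hexagon silhouette (horizontal distance between nut_c and place_nut_c below 0.012 m and z of nut_c in the frame of place_nut_c between 0.008 and 0.017 m and angle between nut_c's own z axis and vertical below 0.15 rad), for 0.2 s.
4. the belt pack lies on and along its silhouette (horizontal distance between pack_c and place_pack_c below 0.012 m and z of pack_c in the frame of place_pack_c between 0.0175 and 0.0265 m and angle between pack_c's own z axis and vertical below 0.15 rad and angle between the y axis of pack_c and the y axis of place_pack_c, either way round below 0.17 rad), for 0.2 s.
At the end, for the whole second after the job is handed in: ring, bar, nut and pack each lie flat and at rest on their own board, centre within 12 mm of the silhouette's centre, the bar within 0.2 rad and the pack within 0.17 rad of the silhouette's length; placed in the order ring, bar, nut, pack (all of step 1 and all of step 2 and all of step 3 and all of step 4 and linear speed of each of ring, bar, nut, pack below 0.02 m/s); the robot touches nothing.
It fails at once if the bolt is shifted by more than 20 mm (distance of bolt_c from where it was at the start of the episode above 0.02 m).
It fails at once if the chisel is shifted by more than 20 mm (distance of chisel_c from where it was at the start of the episode above 0.02 m).
It also fails if it takes over 102 s, if anything falls off the work surface, if the arm or the gripper's body presses on something with over 40 N, if the wrist force passes 120 N, or if a joint passes its speed limit or range.

## Robot

A 7-joint arm with a two-finger parallel gripper is mounted at the origin on a cart in front of the work surface, level with it; the furniture and walls round the work are solid. World frame = base frame: x ahead of the robot, y to its left, z up, the work surface at z = 0. Lengths are in m, angles in rad, forces in N, time in s.
With the tool pointing down it reaches from about 0.4 to 0.875 m from the base axis. Payload 19.3 kg.
Tool frame: the origin (TCP) lies midway between the tips of the shut fingers; the grasp point (between the pads) lies 19 mm behind it; z points along the fingers, y is the line along which they close (so a half turn about z gives the same grasp; the last joint's range is limited). The gripper opens to 85 mm and grips with 20 to 120 N. Pads are 22 mm wide; open, the fingers measure 114 mm over their backs; the gripper's body (76 mm by 85 mm) begins 54 mm behind the grasp point. The pads swing forward as they close: fully open they stand 13 mm farther back than shut.
Start: joints at [-1.363, 0.521, -0.036, 1.599, 0.021, 1.021, -0.113], TCP at [0.171, 0.601, 0.194] pointing down, gripper open.
Joint ranges: [-2.91, 2.91], [-0.3, 2.13], [-1.5, 1.42], [0.17, 2.43], [-1.26, 4.41], [0.16, 1.93], [-2.52, 2.52]. Speed limits (rad/s): [1.89, 1.89, 2.39, 2.39, 3.01, 3.01, 3.01].

## Interface

Orientations are given as [roll, pitch, yaw] about the fixed x, y, z axes, in that order (R = Rz(yaw) Ry(pitch) Rx(roll)).
In Python, from workcell import * gives the robot as it stands. The module is installed in compiled form; this text tells all that it offers.
- The arm moves only by the tool play_rows, never from a script. Its argument "deltas" is a list of rows, each a list of 7 numbers: the shift along the tool's x, y, z in units of 500 mm (1.0 is 500 mm), then the turn, a rotation vector about the tool's x, y, z in units of 120 degrees (1.0 is 120 degrees), then the closure, from 0 (fully open) to 1 (shut). A call has 1 to 10 rows; each row is the pose to reach, as a shift and turn from the pose commanded when the call began, along the tool's axes at that moment; what a row does not reach only later rows make up. A row lasts 1/10 s, in which the tool goes at most 50 mm and 8.59 degrees, less where a joint would pass 70% of its speed; a pose out of reach is approached as far as the arm can. A call with a number of a shift or a turn outside -1 to 1 is refused whole. A call with a gripper value outside its range is refused whole. The fingers move at their own pace and stop on an object; "newtons" is the grip in N (left out, the last holds). Time passes only in rows, so rows that repeat a pose let the fingers close. It gives the time, the measured TCP pose, the force, the opening and the grip force at its end, in the units of the state.
- observe(): the state, without advancing time (a new reading comes with each control period).
- grab_frame(name): name is "scene" or "side" or "wrist"; returns the picture (400x640x3 uint8, red, green, blue); there is no depth.
- get_calibration(name): a dict with "fovy" (degrees; the focal length in pixels is half the picture's height over the tangent of half this angle, whatever the lens; pixels are square), "cx", "cy" (the principal point, pixels), "xyz" and "rotation" of the camera in the world. Camera axes: x right, y down, z forward; pixel columns grow to the right and rows downward; lengths in m; the calibration is good to about 2 mm. A picture is of the moment at which its call begins: read the wrist's pose just before it. get_calibration takes no time and is no camera call; for the wrist camera it gives the pose at the moment of the call.
- job_done(): hands the job in; it is judged then, once.
The state is a dict: "clock": time; "qpos": joint angles; "qd": joint speeds; "joint_efforts": joint torques, N m; "position": TCP position; "tool_rot": TCP orientation; "force": force on the tool from outside, world axes, zero at the start; "moment": the same for the moment, N m; "grip_width": finger opening in m; "finger_force": force on a finger pad.
Only numpy, scipy, OpenCV 4.12 (cv2) and the standard library are available. Lean on these libraries where they do the work, as an engineer would, in place of code of your own. Each camera call takes 0.05 s, during which the arm holds its last target. There are 200 camera calls.

## Working session

There is one attempt and no reset: what is moved stays moved. The work goes in short steps, Python scripts to look and compute and a tool call to move; the robot and the scene stay as the last step left them, time stands still between calls to the robot, and variables do not carry over. Pictures are saved under pics/ and viewed, at most 14 in all, crops included, and the job is handed in when it is done.

Besides the shell and the picture viewer there is one more tool, called after "Call:" by a JSON object that holds its "api" and its "payload", one argument or row to a line. play_rows: Moves the arm, as the interface text tells. Its arguments: {"type":"object","properties":{"deltas":{"type":"array"},"newtons":{"type":"number"}},"required":["deltas"]}

```bash
mkdir -p pics; python3 - <<'E'
from workcell import *
import cv2
print(observe())
for n in ["scene","side","wrist"]:
    c=get_calibration(n);print(n,c)
    cv2.imwrite(f"pics/{n}0.png",grab_frame(n)[:,:,::-1])
E
```

```text
{'clock': 0.0, 'qpos': array([-1.36319976,  0.52197076, -0.03631025,  1.59994854,  0.02118386,
        1.02112705, -0.11282665]), 'qd': array([-0.00041571,  0.00136884, -0.00093587, -0.00113357,  0.00108912,
       -0.0007888 ,  0.00123047]), 'joint_efforts': array([ 5.58777883e-04, -9.27102613e+01,  1.98003665e+00, -3.69913960e+01,
        1.79074123e-02,  8.46064853e-03,  5.66755347e-06]), 'position': array([0.17134325, 0.60068753, 0.1937742 ]), 'tool_rot': array([-3.14052570e+00,  7.08810958e-05,  2.86373511e+00]), 'force': array([-0.28120637,  0.76460664,  0.66213202]), 'moment': array([-0.01109203,  0.06431434,  0.055929  ]), 'finger_force': 0.0, 'grip_width': 0.08553130791800731}
scene {'fovy': 57.85252609075808, 'cx': 319.4163889561994, 'cy': 198.02112812269507, 'xyz': array([ 0.00264379, -0.29377481,  0.86773829]), 'rotation': array([-2.43729284e+00,  2.08680876e-03, -1.04361218e+00])}
side {'fovy': 54.75555935747573, 'cx': 311.58431191620093, 'cy': 197.9738759454171, 'xyz': array([-0.01592203, -0.77164196,  0.89743182]), 'rotation': array([-2.2698924 , -0.01199114, -0.62309409])}
wrist {'fovy': 68.65121197751353, 'cx': 314.50696594033366, 'cy': 198.11175892298402, 'xyz': array([0.09457243, 0.62128517, 0.37295957]), 'rotation': array([ 2.82874966e+00, -3.43196493e-05,  1.29236457e+00])}
```

View pics/scene0.png

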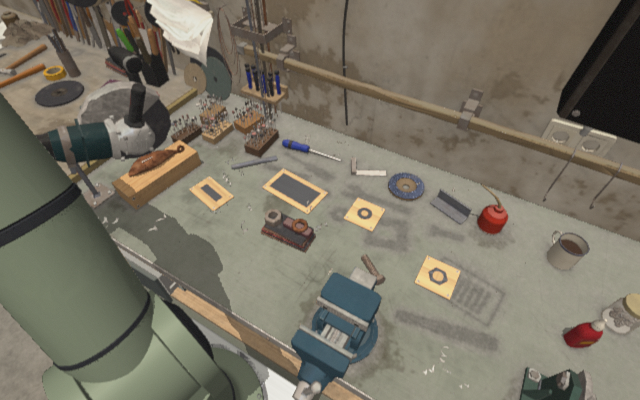

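View pics/side0.png

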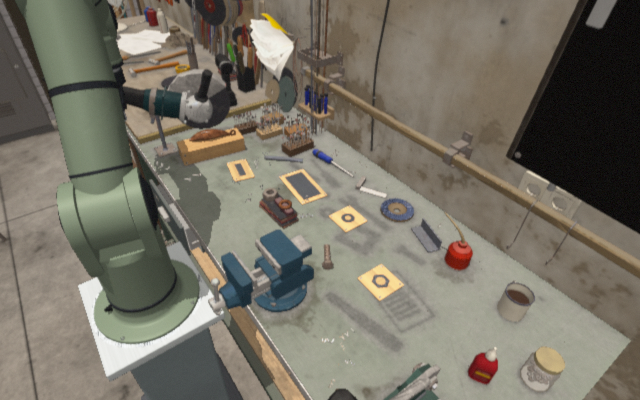

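Scene view: the bar board is at (211,193), the pack board (295,189), the ring board (365,214) and the nut board (438,277). The pile is at (288,228), the bolt at (372,268) and the chisel at (254,162). The side view agrees.

```bash
cat > h.py <<'E'
import numpy as np, cv2
from scipy.spatial.transform import Rotation as Rt
from workcell import *
def ray(c,uv,z):
    uv=np.atleast_2d(np.asarray(uv,float)); f=200/np.tan(np.radians(c["fovy"])/2)
    d=np.c_[(uv[:,0]-c["cx"])/f,(uv[:,1]-c["cy"])/f,np.ones(len(uv))]@Rt.from_euler("xyz",c["rotation"]).as_matrix().T
    o=np.array(c["xyz"]); return o[:2]+d[:,:2]*((z-o[2])/d[:,2])[:,None]
def rect(p):
    (x,y),(w,h),a=cv2.minAreaRect((p*1000).astype(np.float32))
    if w>h: w,h,a=h,w,a+90   # h long; a = angle of short side
    a=(a+90+90)%180-90       # heading of long side, deg
    return [round(float(v),1) for v in (x,y,w,h,a)]
def plymask(img):
    h=cv2.cvtColor(img,cv2.COLOR_RGB2HSV)
    m=cv2.inRange(h,(12,60,150),(28,200,255))
    return m
def boards(img,c):
    m=plymask(img); out=[]
    cs,_=cv2.findContours(m,cv2.RETR_EXTERNAL,cv2.CHAIN_APPROX_NONE)
    for k in cs:
        if cv2.contourArea(k)<350: continue
        r=rect(ray(c,k[:,0],0.006))
        if not(60<r[2]<130 and 70<r[3]<220): continue
        inner=np.zeros_like(m); cv2.drawContours(inner,[k],-1,255,-1)
        g=cv2.cvtColor(img,cv2.COLOR_RGB2GRAY)
        inner=cv2.erode(inner,np.ones((3,3)))
        d=((g<120)&(inner>0)).astype(np.uint8)
        ic,_=cv2.findContours(d,cv2.RETR_EXTERNAL,cv2.CHAIN_APPROX_NONE)
        s=None
        if ic:
            b=max(ic,key=cv2.contourArea); s=rect(ray(c,b[:,0],0.006))
        out.append((np.round(k[:,0].mean(0)).tolist(),r,s))
    return out
E
python3 - <<'E'
from h import *
cr=[]
for n,(x,y) in [("scene",(250,195)),("side",(240,175))]:
    img=cv2.imread(f"pics/{n}0.png")[:,:,::-1].copy();c=get_calibration(n)
    for b in boards(img,c): print(n,b)
    cr.append(cv2.resize(img[y:y+60,x:x+80,::-1],None,fx=5,fy=5,interpolation=cv2.INTER_CUBIC))
c=get_calibration("scene")
print(ray(c,[(372,268),(254,162),(288,228),(350,300)],0.02))
cv2.imwrite("pics/crop1.png",np.hstack(cr))
E
```

```text
scene ([438.0, 277.0], [557.0, -329.0, 96.4, 98.4, -0.5], [558.3, -328.7, 39.5, 45.2, 87.6])
scene ([364.0, 214.0], [649.8, -70.9, 97.3, 99.5, -0.3], [651.1, -71.2, 37.4, 38.8, 79.7])
scene ([211.0, 193.0], [482.0, 385.8, 83.2, 133.8, 77.3], [482.9, 386.4, 21.4, 77.9, 77.4])
scene ([295.0, 190.0], [625.2, 163.5, 110.6, 189.3, 84.1], [626.2, 165.1, 67.8, 148.7, 84.2])
side ([380.0, 282.0], [556.7, -329.0, 98.4, 98.9, -0.6], [564.5, -340.0, 15.5, 37.0, 27.8])
side ([348.0, 218.0], [649.7, -71.7, 99.6, 100.8, -89.9], [651.5, -70.0, 35.0, 36.5, 86.5])
side ([302.0, 186.0], [625.8, 163.3, 110.4, 193.6, 83.8], [626.8, 164.6, 66.9, 143.8, 84.1])
side ([240.0, 170.0], [482.7, 385.7, 83.1, 140.0, 77.4], [484.1, 387.2, 18.3, 75.5, 77.6])
[[ 0.48441555 -0.171847  ]
 [ 0.65126077  0.34015601]
 [ 0.48134004  0.0913551 ]
 [ 0.37552786 -0.16240448]]
```

View pics/crop1.png

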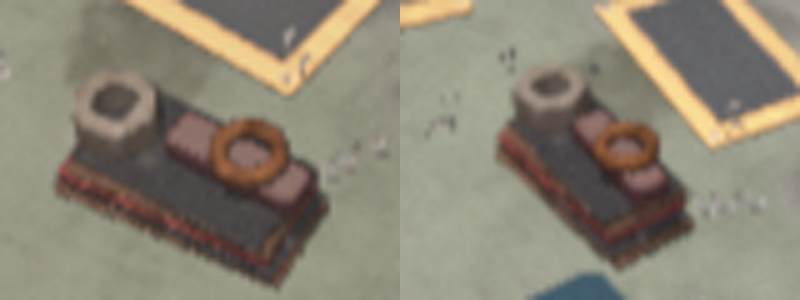

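The crops show the ring at scene (300,226) and side (286,204). The nut is at the left (far +y) end, and the bar runs under the ring. I'll get a rough estimate and then look from near with the wrist camera.

```bash
cat >> h.py <<'E'
def plan(x,y,z,yawdeg,s=None):
    """delta row (x,y,z,rx,ry,rz) from current pose to TCP x,y,z tool-x heading yaw, pointing down"""
    s=s or observe(); R0=Rt.from_euler("xyz",s["tool_rot"])
    R1=Rt.from_euler("xyz",[np.pi,0,np.radians(yawdeg)])
    d=R0.inv().apply(np.array([x,y,z])-s["position"])/0.5
    w=(R0.inv()*R1).as_rotvec()/np.radians(120)
    print("plan",[round(float(v),4) for v in np.r_[d,w]])
E
python3 - <<'E'
from h import *
for n,o,kx in [("scene",(250,195),0),("side",(240,175),400)]:
    c=get_calibration(n)
    P=lambda u,v,z: np.round(ray(c,[((u-kx)/5+o[0],(v)/5+o[1])],z)[0]*1000).tolist()
    if n=="scene":
        print(P(250,153,.0685),"bar",P(190,130,.063),P(290,180,.063),"nut",P(115,97,.067))
    else: print(P(628,146,.0685),"bar",P(592,127,.063),P(648,180,.063),"nut",P(551,87,.067))
plan(.46,.10,.25,100)
E
```

```text
[477.0, 45.0] bar [477.0, 85.0] [476.0, 19.0] nut [473.0, 132.0]
[479.0, 46.0] bar [473.0, 82.0] [475.0, 16.0] nut [471.0, 129.0]
plan [-0.8299, -0.8049, -0.1115, -0.0003, 0.0002, 0.534]
```

Call:
{"api": "play_rows", "payload": {
  "deltas": [
    [-0.06, -0.06, -0.02, 0, 0, 0.05, 0],
    [-0.12, -0.12, -0.04, 0, 0, 0.11, 0],
    [-0.18, -0.18, -0.06, 0, 0, 0.17, 0],
    [-0.24, -0.24, -0.08, 0, 0, 0.23, 0],
    [-0.3, -0.3, -0.1, 0, 0, 0.29, 0],
    [-0.36, -0.36, -0.11, 0, 0, 0.35, 0],
    [-0.42, -0.42, -0.11, 0, 0, 0.41, 0],
    [-0.48, -0.48, -0.11, 0, 0, 0.47, 0],
    [-0.54, -0.54, -0.11, 0, 0, 0.53, 0],
    [-0.6, -0.6, -0.11, 0, 0, 0.6, 0]
  ]
}}

```text
clock: 1.15
position: [0.3781, 0.2286, 0.2494]
tool_rot: [3.142, -0.0, 1.602]
force: [0.8, 0.1, -0.1]
grip_width: 0.0852
finger_force: 0.0
```

```bash
python3 - <<'E'
from h import *
s=observe();print(s["clock"],s["position"],s["tool_rot"])
plan(.47,.05,.25,90)
E
```

```text
1.15 [0.37807101 0.22861465 0.24939478] [ 3.14154967e+00 -3.22743433e-04  1.60203061e+00]
plan [-0.3628, 0.1726, -0.0013, 0.0, -0.0002, 0.0149]
```

Call:
{"api": "play_rows", "payload": {
  "deltas": [
    [-0.07, 0.035, 0, 0, 0, 0.005, 0],
    [-0.14, 0.07, 0, 0, 0, 0.01, 0],
    [-0.21, 0.1, 0, 0, 0, 0.015, 0],
    [-0.28, 0.135, 0, 0, 0, 0.015, 0],
    [-0.33, 0.16, 0, 0, 0, 0.015, 0],
    [-0.363, 0.173, 0, 0, 0, 0.015, 0],
    [-0.363, 0.173, 0, 0, 0, 0.015, 0],
    [-0.363, 0.173, 0, 0, 0, 0.015, 0]
  ]
}}

```text
clock: 1.95
position: [0.4704, 0.0521, 0.2491]
tool_rot: [-3.141, 0.0, 1.575]
force: [-0.7, 1.2, -0.7]
grip_width: 0.0851
finger_force: 0.0
```

```bash
python3 - <<'E'
from h import *
s=observe();print(s["clock"],s["position"],s["tool_rot"]);c=get_calibration("wrist");print(c)
cv2.imwrite("pics/w1.png",grab_frame("wrist")[:,:,::-1])
E
```

```text
1.95 [0.47044191 0.05213924 0.24911777] [-3.14110991e+00  4.65213619e-05  1.57514529e+00]
{'fovy': 68.65121197751353, 'cx': 314.50696594033366, 'cy': 198.11175892298402, 'xyz': array([0.46955616, 0.13005113, 0.42831227]), 'rotation': array([2.82884734e+00, 1.41805817e-03, 3.77809149e-03])}
```

View pics/w1.png

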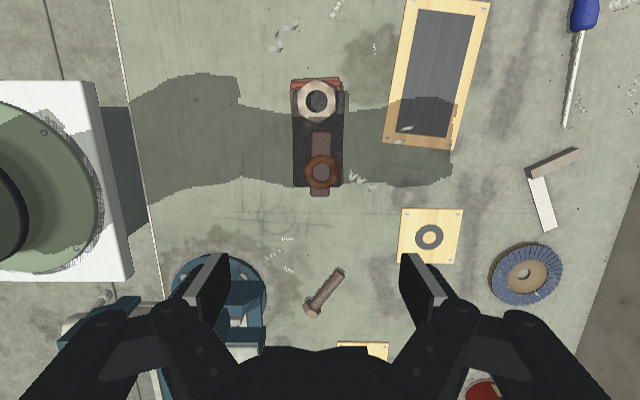

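The wrist view shows the ring at (321,172), the bar at x 311-331 from y 132 to 196, the nut at (317,100) and the pack's top at x 293-343. I'll measure these by mask.

```bash
cat >> h.py <<'E'
def comp(m,c,z,amin=60):
    cs,_=cv2.findContours(m.astype(np.uint8),cv2.RETR_EXTERNAL,cv2.CHAIN_APPROX_NONE)
    for k in cs:
        if cv2.contourArea(k)>amin: print("  comp",cv2.boundingRect(k),rect(ray(c,k[:,0],z)))
E
python3 - <<'E'
from h import *
c=get_calibration("wrist"); img=cv2.imread("pics/w1.png")[:,:,::-1].copy()
sub=np.zeros(img.shape[:2],bool); sub[70:200,280:352]=1
h=cv2.cvtColor(img,cv2.COLOR_RGB2HSV)
for p in [(309,172),(333,172),(321,145),(321,192),(302,150),(317,85),(335,100),(300,84)]: print(p,h[p[1],p[0]])
H,S,V=[h[:,:,i].astype(int) for i in range(3)]
print("ring");comp(sub&(S>130)&(H<16)&(V>50)&(np.arange(400)[:,None]>140),c,.0735)
print(ray(c,[(320.5,172)],.0735), "bar ends",ray(c,[(321,132),(320,196)],.063),"nut",ray(c,[(317,100)],.067),"packtop y=150",ray(c,[(293,150),(344,150),(293,186),(341,186)],.043))
E
```

```text
(309, 172) [ 12 120 106]
(333, 172) [ 10 113  79]
(321, 145) [  9  50 101]
(321, 192) [  7  54 100]
(302, 150) [60  4 57]
(317, 85) [ 18  47 183]
(335, 100) [ 19  42 144]
(300, 84) [  4 120 164]
ring
[[0.47668141 0.04983686]] bar ends [[0.47695468 0.09736949]
 [0.47659974 0.01538587]] nut [[0.47176618 0.13437522]] packtop y=150 [[0.44087465 0.07222424]
 [0.50783104 0.07255998]
 [0.44000322 0.02319648]
 [0.50549188 0.02353638]]
```

```bash
python3 - <<'E'
import cv2
i=cv2.imread("pics/w1.png")[70:205,270:365]
cv2.imwrite("pics/crop2.png",cv2.resize(i,None,fx=4.4,fy=4.4,interpolation=cv2.INTER_CUBIC))
E
```

```text
(no output)
```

View pics/crop2.png

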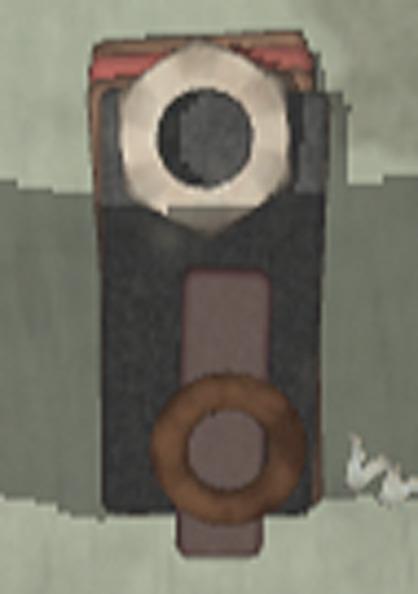

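The crop shows the ring, bar and nut clearly. The ring centre is at about (0.478, 0.049) and the bar heading is about 90°. Descending on the ring.

Call:
{"api": "play_rows", "payload": {
  "deltas": [
    [-0.002, 0.005, 0.07, 0, 0, 0, 0],
    [-0.005, 0.01, 0.14, 0, 0, 0, 0],
    [-0.006, 0.015, 0.21, 0, 0, 0, 0],
    [-0.006, 0.015, 0.27, 0, 0, 0, 0],
    [-0.006, 0.015, 0.32, 0, 0, 0, 0],
    [-0.006, 0.015, 0.355, 0, 0, 0, 0],
    [-0.006, 0.015, 0.38, 0, 0, 0, 0],
    [-0.006, 0.015, 0.394, 0, 0, 0, 0],
    [-0.006, 0.015, 0.396, 0, 0, 0, 0],
    [-0.006, 0.015, 0.396, 0, 0, 0, 0]
  ],
  "newtons": 30
}}

```text
clock: 3.0
position: [0.4784, 0.0492, 0.0517]
tool_rot: [3.141, -0.0, 1.576]
force: [-0.1, 0.3, -1.4]
grip_width: 0.0851
finger_force: 0.0
```

Call:
{"api": "play_rows", "payload": {
  "deltas": [
    [0, 0, 0, 0, 0, 0, 0.3],
    [0, 0, 0, 0, 0, 0, 0.5],
    [0, 0, 0, 0, 0, 0, 0.6],
    [0, 0, 0, 0, 0, 0, 0.7],
    [0, 0, 0, 0, 0, 0, 0.8],
    [0, 0, 0, 0, 0, 0, 1],
    [0, 0, 0, 0, 0, 0, 1],
    [0, 0, 0, 0, 0, 0, 1]
  ]
}}

```text
clock: 3.8
position: [0.4782, 0.049, 0.0513]
tool_rot: [-3.142, 0.0, 1.576]
force: [0.2, -0.3, -0.7]
grip_width: -0.0002
finger_force: 0.0
```

```bash
python3 - <<'E'
from h import *
a=grab_frame("scene")[180:260,240:340,::-1]; b=grab_frame("wrist")[:,:,::-1]
cv2.imwrite("pics/c3.png",np.hstack([cv2.resize(a,(375,300)),cv2.resize(b,(425,300))]))
E
```

```text
(no output)
```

View pics/c3.png

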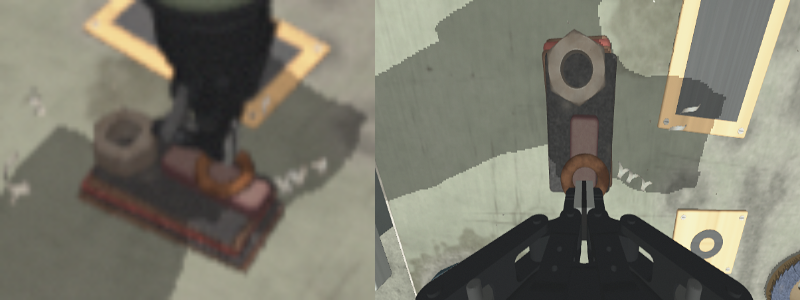

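The fingers have shut with the ring apparently ahead of them. I'll lift clear and look.

Call:
{"api": "play_rows", "payload": {
  "deltas": [
    [0, 0, -0.03, 0, 0, 0, 1],
    [0, 0, -0.08, 0, 0, 0, 1],
    [0, 0, -0.15, 0, 0, 0, 0.8],
    [0, 0, -0.23, 0, 0, 0, 0.5],
    [0, 0, -0.31, 0, 0, 0, 0.2],
    [0, 0, -0.36, 0, 0, 0, 0],
    [0, 0, -0.39, 0, 0, 0, 0],
    [0, 0, -0.396, 0, 0, 0, 0],
    [0, 0, -0.396, 0, 0, 0, 0],
    [0, 0, -0.396, 0, 0, 0, 0]
  ]
}}

```text
clock: 4.9
position: [0.4777, 0.049, 0.2484]
tool_rot: [-3.14, 0.0, 1.576]
force: [0.3, -0.1, -0.3]
grip_width: 0.0854
finger_force: 0.0
```

```bash
python3 - <<'E'
from h import *
s=observe();print(s["clock"],s["position"],s["tool_rot"],s["grip_width"]);c=get_calibration("wrist")
b=grab_frame("wrist")[:,:,::-1];cv2.imwrite("pics/w2.png",b)
cv2.imwrite("pics/c4.png",cv2.resize(b[70:205,270:365],None,fx=4.4,fy=4.4,interpolation=cv2.INTER_CUBIC))
print(ray(c,[(321.8,171.8)],.074))
E
```

```text
4.9 [0.47772355 0.0489833  0.24835388] [-3.14028968e+00  4.93536777e-04  1.57575513e+00] 0.08537139812478702
[[0.48548385 0.04662463]]
```

View pics/c4.png

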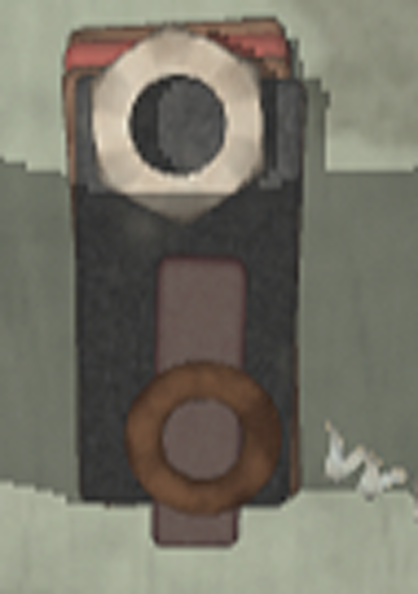

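Nothing has moved. Both views suggest the tips shut above the ring, so the true tips sit higher than the reported TCP. I'll shut in the air and triangulate the tips.

Call:
{"api": "play_rows", "payload": {
  "deltas": [
    [0, 0, 0.1, 0, 0, 0, 0.5],
    [0, 0, 0.1, 0, 0, 0, 1],
    [0, 0, 0.1, 0, 0, 0, 1],
    [0, 0, 0.1, 0, 0, 0, 1],
    [0, 0, 0.1, 0, 0, 0, 1],
    [0, 0, 0.1, 0, 0, 0, 1],
    [0, 0, 0.1, 0, 0, 0, 1]
  ]
}}

```text
clock: 5.65
position: [0.4784, 0.0492, 0.1999]
tool_rot: [3.141, -0.0, 1.576]
force: [-0.7, -0.5, -0.0]
grip_width: 0.0001
finger_force: 0.0
```

```bash
cat >> h.py <<'E'
def proj(c,P):
    f=200/np.tan(np.radians(c["fovy"])/2)
    q=Rt.from_euler("xyz",c["rotation"]).inv().apply(np.atleast_2d(P)-np.array(c["xyz"]))
    return np.c_[q[:,0]/q[:,2]*f+c["cx"],q[:,1]/q[:,2]*f+c["cy"]]
E
python3 - <<'E'
from h import *
s=observe();p=s["position"];print(p,s["grip_width"])
o=[]
for n in ["scene","side","wrist"]:
    c=get_calibration(n);b=grab_frame(n)[:,:,::-1].copy()
    q=proj(c,[p,p+[0,0,.03]]);print(n,q.round(1).tolist())
    u,v=q[0].astype(int);x0,y0=min(max(u-40,0),560),v-60
    im=cv2.resize(b[y0:y0+100,x0:x0+80],(264,330),interpolation=cv2.INTER_CUBIC)
    for k,col in zip(q,[(0,255,0),(0,255,255)]): cv2.circle(im,(int((k[0]-x0)*3.3),int((k[1]-y0)*3.3)),3,col,-1)
    print(x0,y0);o.append(im)
cv2.imwrite("pics/c5.png",np.hstack(o))
E
```

```text
[0.47839974 0.04917152 0.19986913] 0.0001304952409043115
scene [[296.7, 193.0], [296.1, 184.7]]
256 133
side [[283.4, 171.3], [283.1, 163.2]]
243 111
wrist [[316.0, 226.8], [316.2, 248.1]]
275 166
```

View pics/c5.png

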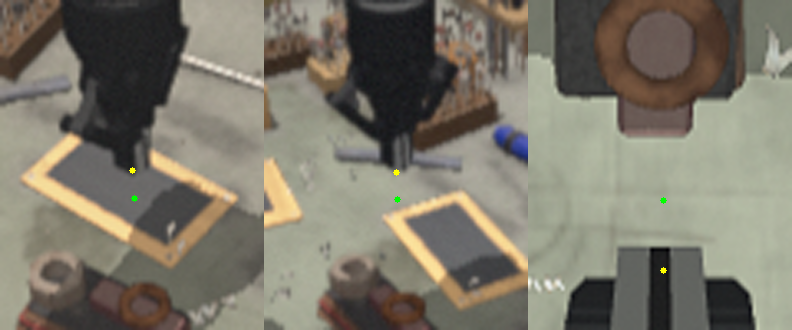

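Tips (mean of both fingers' near corners) are seen about 30 mm above the green TCP dot in scene and side, and about 40 mm when corrected for the near corners. Regrasp about 40 mm lower and check the opening as the fingers close.

Call:
{"api": "play_rows", "payload": {
  "deltas": [
    [0, 0, 0, 0, 0, 0, 0],
    [0, 0, 0.03, 0, 0, 0, 0],
    [0, 0, 0.09, 0, 0, 0, 0],
    [0, 0, 0.16, 0, 0, 0, 0],
    [0, 0, 0.23, 0, 0, 0, 0],
    [0, 0, 0.29, 0, 0, 0, 0],
    [0, 0.002, 0.33, 0, 0, 0, 0],
    [0, 0.002, 0.36, 0, 0, 0, 0],
    [0, 0.002, 0.375, 0, 0, 0, 0],
    [0, 0.002, 0.38, 0, 0, 0, 0]
  ],
  "newtons": 30
}}

```text
clock: 6.8
position: [0.479, 0.0489, 0.0088]
tool_rot: [-3.141, 0.0, 1.576]
force: [0.4, -0.3, -0.1]
grip_width: 0.0856
finger_force: 0.0
```

Call:
{"api": "play_rows", "payload": {
  "deltas": [
    [0, 0, 0, 0, 0, 0, 0.1],
    [0, 0, 0, 0, 0, 0, 0.2],
    [0, 0, 0, 0, 0, 0, 0.3],
    [0, 0, 0, 0, 0, 0, 0.4],
    [0, 0, 0, 0, 0, 0, 0.5],
    [0, 0, 0, 0, 0, 0, 0.6],
    [0, 0, 0, 0, 0, 0, 0.7],
    [0, 0, 0, 0, 0, 0, 0.7]
  ]
}}

```text
clock: 7.6
position: [0.4796, 0.0491, 0.0098]
tool_rot: [3.141, -0.0, 1.576]
force: [-1.3, 0.5, 10.5]
grip_width: 0.0414
finger_force: 28.8
```

```bash
python3 - <<'E'
from h import *
a=grab_frame("scene")[180:260,240:340,::-1]; b=grab_frame("wrist")[150:330,220:420,::-1]
cv2.imwrite("pics/c6.png",np.hstack([cv2.resize(a,(375,300)),cv2.resize(b,(333,300))]))
E
```

```text
(no output)
```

View pics/c6.png

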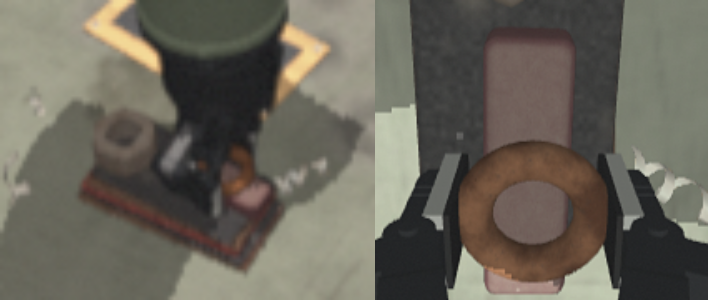

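The wrist view shows the ring held between the pads, both tips near the pack's top. The opening reads 41 mm. Lift and inspect.

Call:
{"api": "play_rows", "payload": {
  "deltas": [
    [0, 0, -0.004, 0, 0, 0, 0.75],
    [0, 0, -0.01, 0, 0, 0, 0.75],
    [0, 0, -0.02, 0, 0, 0, 0.75],
    [0, 0, -0.05, 0, 0, 0, 0.75],
    [0, 0, -0.1, 0, 0, 0, 0.75],
    [0, 0, -0.16, 0, 0, 0, 0.75],
    [0, 0, -0.22, 0, 0, 0, 0.75],
    [0, 0, -0.27, 0, 0, 0, 0.75],
    [0, 0, -0.29, 0, 0, 0, 0.75],
    [0, 0, -0.3, 0, 0, 0, 0.75]
  ]
}}

```text
clock: 8.7
position: [0.4793, 0.0493, 0.16]
tool_rot: [3.141, -0.001, 1.576]
force: [0.6, 0.6, -2.0]
grip_width: 0.0413
finger_force: 30.6
```

```bash
python3 - <<'E'
from h import *
s=observe();print(s["clock"],s["position"],s["grip_width"],s["finger_force"])
b=grab_frame("wrist")[:,:,::-1];cv2.imwrite("pics/w3.png",b)
a=grab_frame("scene")[140:240,240:340,::-1]
cv2.imwrite("pics/c7.png",np.hstack([cv2.resize(a,(300,300)),cv2.resize(b,(480,300))]))
plan(.6505,-.071,.12,90)
E
```

```text
8.7 [0.47932327 0.04928285 0.16002931] 0.041310565777380806 30.630241250619292
plan [-0.2422, 0.3416, 0.0783, -0.0, -0.0001, 0.0025]
```

View pics/c7.png

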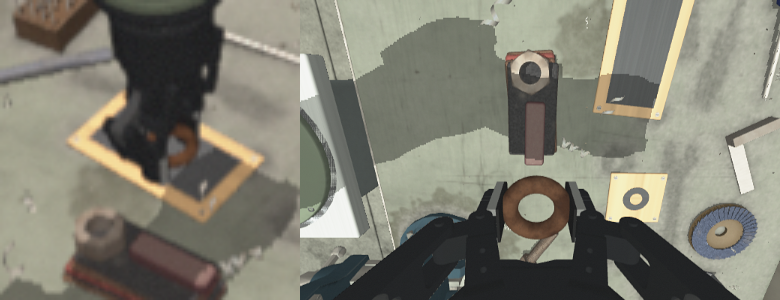

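The ring is held and lifted, the bar and nut are undisturbed, and the ring board is visible at about (450,264) full-scale. I'll check the wrist calibration against the board sizes and measure how the ring sits in the hand.

```bash
python3 - <<'E'
from h import *
c=get_calibration("wrist"); img=cv2.imread("pics/w3.png")[:,:,::-1].copy()
print(c["xyz"])
for b in boards(img,c): print(b)
c1=dict(c);c1["xyz"]=np.array([0.46955616, 0.13005113, 0.42831227]);c1["rotation"]=np.array([2.82884734e+00, 1.41805817e-03, 3.77809149e-03])
for b in boards(cv2.imread("pics/w1.png")[:,:,::-1].copy(),c1): print(b)
h=cv2.cvtColor(img,cv2.COLOR_RGB2HSV)
m=cv2.inRange(h,(3,100,40),(20,255,255)); m[:225]=0;m[330:]=0;m[:,:262]=0;m[:,367:]=0
cs,_=cv2.findContours(m,cv2.RETR_EXTERNAL,cv2.CHAIN_APPROX_NONE)
k=max(cs,key=cv2.contourArea);print(cv2.boundingRect(k),cv2.fitEllipse(k))
for z in (.20,.21,.22,.23): print(z,rect(ray(c,k[:,0],z)))
E
```

```text
[0.47805235 0.12705135 0.33836486]
([441.0, 262.0], [648.5, -69.1, 94.4, 95.1, 89.4], None)
([452.0, 86.0], [623.3, 150.8, 105.3, 158.6, 84.0], [574.1, 84.1, 0.0, 0.0, -90.0])
([428.0, 235.0], [649.6, -69.3, 94.4, 95.3, 89.5], [650.3, -69.8, 39.9, 43.2, 0.3])
([433.0, 71.0], [625.7, 164.3, 105.5, 185.1, 83.9], [626.6, 163.8, 73.0, 152.8, 83.7])
(271, 235, 88, 84) ((314.52117919921875, 276.2908935546875), (83.49046325683594, 90.27217864990234), 90.07459259033203)
0.2 [478.3, 36.3, 48.1, 52.0, -89.7]
0.21 [478.3, 42.8, 44.6, 48.3, -89.7]
0.22 [478.3, 49.4, 41.1, 44.5, -89.7]
0.23 [478.3, 55.9, 37.6, 40.7, -89.7]
```

The wrist calibration agrees with the board sizes. The ring hangs level, about 50-55 mm above the reported TCP and about 4 mm behind it (−y). The tips are about 40 mm above the reported TCP, so I'll use that offset from now on. Carrying the ring to its board.

Call:
{"api": "play_rows", "payload": {
  "deltas": [
    [-0.02, 0.03, 0, 0, 0, 0, 0.75],
    [-0.06, 0.09, 0, 0, 0, 0, 0.75],
    [-0.11, 0.16, 0, 0, 0, 0, 0.75],
    [-0.16, 0.23, 0, 0, 0, 0, 0.75],
    [-0.2, 0.29, 0.02, 0, 0, 0, 0.75],
    [-0.225, 0.335, 0.05, 0, 0, 0, 0.75],
    [-0.233, 0.344, 0.08, 0, 0, 0, 0.75],
    [-0.233, 0.344, 0.11, 0, 0, 0, 0.75],
    [-0.233, 0.344, 0.12, 0, 0, 0, 0.75],
    [-0.233, 0.344, 0.12, 0, 0, 0, 0.75]
  ]
}}

```text
clock: 9.8
position: [0.6507, -0.0658, 0.0984]
tool_rot: [-3.14, -0.0, 1.576]
force: [0.7, -0.5, -1.0]
grip_width: 0.041
finger_force: 30.7
```

```bash
python3 - <<'E'
from h import *
s=observe();print(s["position"])
c=get_calibration("wrist");img=grab_frame("wrist");cv2.imwrite("pics/w4.png",img[:,:,::-1])
for b in boards(img,c):print(b)
for n in ["scene","side"]:
    c=get_calibration(n);img=grab_frame(n);cv2.imwrite(f"pics/{n}4.png",img[:,:,::-1])
    h=cv2.cvtColor(img,cv2.COLOR_RGB2HSV);m=cv2.inRange(h,(3,130,40),(14,255,255))
    q=proj(c,[[s["position"][0],s["position"][1]-.004,s["position"][2]+.052]])[0];print(n,q)
    u,v=q.astype(int);k=np.zeros_like(m);k[v-22:v+22,u-25:u+25]=1;m=m*k
    yx=np.argwhere(m>0);print(len(yx),yx.min(0)[::-1],yx.max(0)[::-1],yx.mean(0)[::-1])
E
```

```text
[ 0.65067132 -0.06575211  0.09837401]
([316.0, 189.0], [650.8, -70.3, 93.9, 94.3, 89.7], [654.8, -65.6, 31.9, 43.3, -38.1])
scene [368.76557796 180.19795619]
22 [370 174] [375 183] [373.09090909 179.04545455]
side [350.58401239 183.95077704]
32 [349 178] [356 185] [353.28125 181.46875]
```

Call:
{"api": "play_rows", "payload": {
  "deltas": [
    [0, 0, 0.04, 0, 0, 0, 0.75],
    [-0.001, 0, 0.1, 0, 0, 0, 0.75],
    [-0.002, 0, 0.16, 0, 0, 0, 0.75],
    [-0.002, 0, 0.2, 0, 0, 0, 0.75],
    [-0.002, 0, 0.23, 0, 0, 0, 0.75],
    [-0.002, 0, 0.245, 0, 0, 0, 0.75],
    [-0.002, 0, 0.25, 0, 0, 0, 0.75],
    [-0.002, 0, 0.255, 0, 0, 0, 0.75],
    [-0.002, 0, 0.257, 0, 0, 0, 0.75],
    [-0.002, 0, 0.257, 0, 0, 0, 0.75]
  ]
}}

```text
clock: 10.95
position: [0.6521, -0.0676, -0.0287]
tool_rot: [3.141, 0.0, 1.576]
force: [-0.1, -0.2, -1.1]
grip_width: 0.0415
finger_force: 30.7
```

Call:
{"api": "play_rows", "payload": {
  "deltas": [
    [0, 0, 0.002, 0, 0, 0, 0.75],
    [0, 0, 0.004, 0, 0, 0, 0.75],
    [0, 0, 0.006, 0, 0, 0, 0.75],
    [0, 0, 0.008, 0, 0, 0, 0.75]
  ]
}}

```text
clock: 11.35
position: [0.6519, -0.0676, -0.0326]
tool_rot: [3.141, -0.0, 1.576]
force: [-7.9, 2.3, 26.2]
grip_width: 0.0412
finger_force: 44.5
```

Call:
{"api": "play_rows", "payload": {
  "deltas": [
    [0, 0, 0.002, 0, 0, 0, 0.75],
    [0, 0, 0.004, 0, 0, 0, 0.75],
    [0, 0, 0.006, 0, 0, 0, 0.75],
    [0, 0, 0.008, 0, 0, 0, 0.75]
  ]
}}

```text
clock: 11.75
position: [0.6522, -0.0676, -0.0329]
tool_rot: [3.141, -0.002, 1.575]
force: [-31.0, 6.7, 91.6]
grip_width: 0.0412
finger_force: 78.1
```

Call:
{"api": "play_rows", "payload": {
  "deltas": [
    [0, 0, -0.006, 0, 0, 0, 0.75],
    [0, 0, -0.01, 0, 0, 0, 0.75],
    [0, 0, -0.01, 0, 0, 0, 0.75]
  ]
}}

```text
clock: 12.05
position: [0.6519, -0.0676, -0.0321]
tool_rot: [3.141, 0.0, 1.576]
force: [0.3, -0.4, -0.5]
grip_width: 0.0414
finger_force: 30.7
```

Call:
{"api": "play_rows", "payload": {
  "deltas": [
    [0, 0, 0, 0, 0, 0, 0.5],
    [0, 0, -0.002, 0, 0, 0, 0.4],
    [0, 0, -0.004, 0, 0, 0, 0.3],
    [0, 0, -0.006, 0, 0, 0, 0.2],
    [0, 0, -0.006, 0, 0, 0, 0.1],
    [0, 0, -0.006, 0, 0, 0, 0]
  ]
}}

```text
clock: 12.65
position: [0.6518, -0.0676, -0.0292]
tool_rot: [3.142, 0.0, 1.576]
force: [-0.2, 0.7, -0.0]
grip_width: 0.0855
finger_force: 0.0
```

Call:
{"api": "play_rows", "payload": {
  "deltas": [
    [0, 0, -0.01, 0, 0, 0, 0],
    [0, 0, -0.04, 0, 0, 0, 0],
    [0, 0, -0.1, 0, 0, 0, 0],
    [0, 0, -0.18, 0, 0, 0, 0],
    [0, 0, -0.26, 0, 0, 0, 0],
    [0, 0, -0.32, 0, 0, 0, 0],
    [0, 0, -0.36, 0, 0, 0, 0],
    [0, 0, -0.36, 0, 0, 0, 0]
  ]
}}

```text
clock: 13.45
position: [0.6532, -0.068, 0.1551]
tool_rot: [3.136, 0.0, 1.575]
force: [0.5, 0.2, 0.3]
grip_width: 0.0852
finger_force: 0.0
```

```bash
python3 - <<'E'
from h import *
s=observe();print(s["clock"],s["position"])
for n in ["wrist","scene"]:
    c=get_calibration(n);img=grab_frame(n)
    if n=="wrist":cv2.imwrite("pics/w5.png",img[:,:,::-1])
    h=cv2.cvtColor(img,cv2.COLOR_RGB2HSV);m=cv2.inRange(h,(3,100,40),(16,255,255))
    q=proj(c,[.6505,-.0705,.01])[0];u,v=q.astype(int);k=np.zeros_like(m);k[max(v-35,0):v+35,u-40:u+40]=1;m=m*k
    print(n,q);comp(m>0,c,.015)
E
```

```text
13.45 [ 0.65319407 -0.06796849  0.15506834]
wrist [312.30705348 177.68797786]
  comp (293, 157, 40, 38) [650.8, -67.2, 42.4, 43.7, 0.2]
scene [364.21564393 212.29053183]
  comp (344, 199, 32, 23) [642.7, -61.2, 66.5, 93.0, -1.3]
```

The ring lies at about (651,−68), 3 mm from the silhouette centre. Back over the pile for the bar.

Call:
{"api": "play_rows", "payload": {
  "deltas": [
    [0.03, -0.04, -0.04, 0, 0, 0, 0],
    [0.08, -0.11, -0.08, 0, 0, 0, 0],
    [0.13, -0.18, -0.09, 0, 0, 0, 0],
    [0.18, -0.25, -0.09, 0, 0, 0, 0],
    [0.22, -0.31, -0.09, 0, 0, 0, 0],
    [0.24, -0.34, -0.09, 0, 0, 0, 0],
    [0.248, -0.352, -0.09, 0, 0, 0, 0],
    [0.248, -0.352, -0.09, 0, 0, 0, 0]
  ]
}}

```text
clock: 14.35
position: [0.4748, 0.0559, 0.1957]
tool_rot: [-3.141, -0.0, 1.577]
force: [0.9, -1.4, -0.2]
grip_width: 0.0853
finger_force: 0.0
```

```bash
cat >> h.py <<'E'
def box(c,x,y,z,rx,ry):
    p=proj(c,[[x+a*rx,y+b*ry,z] for a in(-1,1) for b in(-1,1)]);m=np.zeros((400,640),np.uint8)
    cv2.fillConvexPoly(m,cv2.convexHull(p.astype(np.int32)),1);return m>0
E
python3 - <<'E'
from h import *
s=observe();print(s["clock"],s["position"],s["tool_rot"])
c=get_calibration("wrist");img=grab_frame("wrist");cv2.imwrite("pics/w6.png",img[:,:,::-1])
h=cv2.cvtColor(img,cv2.COLOR_RGB2HSV);H,S,V=[h[:,:,i].astype(int) for i in range(3)]
print("bar");comp(box(c,.477,.056,.063,.03,.055)&(H<14)&(S>30)&(V>50),c,.063)
print("nut");comp(box(c,.472,.134,.067,.035,.035)&(H>11)&(H<26)&(S>18)&(V>85),c,.067)
print("pack dark");comp(box(c,.474,.08,.043,.06,.1)&(S<25)&(V<85),c,.043)
plan(.477,.0565,.011,90)
E
```

```text
14.35 [0.47482699 0.05586814 0.1956948 ] [-3.14121322e+00 -3.94547342e-05  1.57665714e+00]
bar
  comp (305, 138, 26, 76) [476.4, 57.2, 25.8, 84.6, 88.8]
nut
  comp (282, 76, 57, 54) [468.6, 133.9, 50.4, 55.4, 0.3]
pack dark
  comp (285, 92, 61, 110) [473.0, 84.1, 65.2, 123.4, 89.4]
  comp (301, 92, 24, 26) [471.2, 132.5, 24.8, 25.7, 89.5]
plan [0.0025, 0.003, 0.3695, 0.0, 0.0001, 0.0024]
```

Call:
{"api": "play_rows", "payload": {
  "deltas": [
    [0.002, 0.003, 0.06, 0, 0, 0.005, 0],
    [0.002, 0.003, 0.13, 0, 0, 0.01, 0],
    [0.002, 0.003, 0.2, 0, 0, 0.01, 0],
    [0.002, 0.003, 0.26, 0, 0, 0.01, 0],
    [0.002, 0.003, 0.31, 0, 0, 0.01, 0],
    [0.002, 0.003, 0.345, 0, 0, 0.01, 0.1],
    [0.002, 0.003, 0.36, 0, 0, 0.01, 0.2],
    [0.002, 0.003, 0.367, 0, 0, 0.01, 0.3],
    [0.002, 0.003, 0.367, 0, 0, 0.01, 0.4],
    [0.002, 0.003, 0.367, 0, 0, 0.01, 0.5]
  ],
  "newtons": 35
}}

```text
clock: 15.4
position: [0.4772, 0.0565, 0.0129]
tool_rot: [3.141, -0.0, 1.555]
force: [0.4, 0.1, 0.2]
grip_width: 0.0431
finger_force: 0.0
```

Call:
{"api": "play_rows", "payload": {
  "deltas": [
    [0, 0, 0, 0, 0, 0, 0.6],
    [0, 0, 0, 0, 0, 0, 0.7],
    [0, 0, 0, 0, 0, 0, 0.8],
    [0, 0, 0, 0, 0, 0, 0.9],
    [0, 0, 0, 0, 0, 0, 0.9]
  ]
}}

```text
clock: 15.9
position: [0.477, 0.0567, 0.0129]
tool_rot: [3.141, -0.0, 1.555]
force: [-1.3, 0.8, 10.4]
grip_width: 0.0247
finger_force: 33.9
```

Call:
{"api": "play_rows", "payload": {
  "deltas": [
    [0, 0, -0.01, 0, 0, 0, 0.95],
    [0, 0, -0.03, 0, 0, 0, 0.95],
    [0, 0, -0.07, 0, 0, 0, 0.95],
    [0, 0, -0.12, 0, 0, 0, 0.95],
    [0, 0, -0.17, 0, 0, 0, 0.95],
    [0, 0, -0.21, 0, 0, 0, 0.95],
    [0, 0, -0.23, 0, 0, 0, 0.95],
    [0, 0, -0.24, 0, 0, 0, 0.95]
  ]
}}

```text
clock: 16.7
position: [0.4768, 0.0568, 0.1333]
tool_rot: [3.141, -0.001, 1.555]
force: [-0.9, 0.2, -1.7]
grip_width: 0.0248
finger_force: 34.9
```

Call:
{"api": "play_rows", "payload": {
  "deltas": [
    [0.02, 0, 0, 0, 0, 0.01, 0.95],
    [0.07, 0, 0, 0, 0, 0.02, 0.95],
    [0.14, 0, 0, 0, 0, 0.03, 0.95],
    [0.22, 0, 0, 0, 0, 0.04, 0.95],
    [0.3, 0, 0, 0, 0, 0.05, 0.95],
    [0.38, 0, 0, 0, 0, 0.06, 0.95],
    [0.46, 0, 0, 0, 0, 0.075, 0.95],
    [0.53, 0, 0, 0, 0, 0.09, 0.95],
    [0.58, 0, 0, 0, 0, 0.097, 0.95],
    [0.6, 0, 0, 0, 0, 0.097, 0.95]
  ]
}}

```text
clock: 17.7
position: [0.4804, 0.3589, 0.1311]
tool_rot: [-3.141, 0.001, 1.354]
force: [0.2, -0.5, -0.8]
grip_width: 0.0245
finger_force: 34.9
```

```bash
python3 - <<'E'
from h import *
s=observe();p=s["position"];print(s["clock"],p,s["tool_rot"],s["grip_width"],s["finger_force"])
c=get_calibration("wrist");img=grab_frame("wrist");cv2.imwrite("pics/w7.png",img[:,:,::-1])
for b in boards(img,c):print(b)
h=cv2.cvtColor(img,cv2.COLOR_RGB2HSV);H,S,V=[h[:,:,i].astype(int) for i in range(3)]
z=p[2]+.052
comp(box(c,p[0],p[1],z,.04,.06)&(H<14)&(S>30)&(V>40),c,z)
plan(.483,.3865,.05,77.4)
E
```

```text
17.7 [0.48036515 0.35893053 0.13108068] [-3.14056140e+00  9.16274858e-04  1.35413870e+00] 0.024501938831943484 34.925322979688644
([475.0, 269.0], [627.1, 180.2, 104.9, 157.1, 83.9], None)
([313.0, 145.0], [483.1, 387.7, 79.0, 128.6, 77.2], [438.9, 338.6, 0.0, 1.1, -12.4])
  comp (317, 338, 33, 13) [479.7, 311.1, 5.7, 18.1, -1.3]
  comp (289, 180, 61, 162) [480.1, 359.5, 30.5, 90.5, 82.4]
plan [0.0548, -0.0067, 0.1623, -0.0004, 0.0003, 0.0018]
```

Call:
{"api": "play_rows", "payload": {
  "deltas": [
    [0.02, -0.002, 0.02, 0, 0, 0, 0.95],
    [0.04, -0.005, 0.06, 0, 0, 0.002, 0.95],
    [0.055, -0.0065, 0.12, 0, 0, 0.002, 0.95],
    [0.055, -0.0065, 0.18, 0, 0, 0.002, 0.95],
    [0.055, -0.0065, 0.23, 0, 0, 0.002, 0.95],
    [0.055, -0.0065, 0.265, 0, 0, 0.002, 0.95],
    [0.055, -0.0065, 0.285, 0, 0, 0.002, 0.95],
    [0.055, -0.0065, 0.295, 0, 0, 0.002, 0.95],
    [0.055, -0.0065, 0.298, 0, 0, 0.002, 0.95],
    [0.055, -0.0065, 0.298, 0, 0, 0.002, 0.95]
  ]
}}

```text
clock: 18.75
position: [0.4847, 0.3843, -0.0161]
tool_rot: [3.141, -0.001, 1.347]
force: [-0.0, 0.2, -0.9]
grip_width: 0.0247
finger_force: 34.9
```

Call:
{"api": "play_rows", "payload": {
  "deltas": [
    [0, 0, 0.002, 0, 0, 0, 0.95],
    [0, 0, 0.004, 0, 0, 0, 0.95],
    [0, 0, 0.006, 0, 0, 0, 0.95],
    [0, 0, 0.006, 0, 0, 0, 0.95]
  ]
}}

```text
clock: 19.15
position: [0.4842, 0.3841, -0.0197]
tool_rot: [3.142, -0.0, 1.348]
force: [1.0, -0.7, -0.4]
grip_width: 0.0247
finger_force: 34.9
```

Steer 2 mm along the bar while lowering a few mm more.

Call:
{"api": "play_rows", "payload": {
  "deltas": [
    [0.005, -0.001, 0.002, 0, 0, 0, 0.95],
    [0.005, -0.001, 0.004, 0, 0, 0, 0.95],
    [0.005, -0.001, 0.006, 0, 0, 0, 0.95],
    [0.005, -0.001, 0.007, 0, 0, 0, 0.95]
  ]
}}

```text
clock: 19.55
position: [0.4843, 0.3865, -0.0234]
tool_rot: [-3.142, 0.0, 1.347]
force: [-0.4, 0.6, -2.2]
grip_width: 0.0249
finger_force: 34.9
```

Call:
{"api": "play_rows", "payload": {
  "deltas": [
    [0, 0, 0.001, 0, 0, 0, 0.95],
    [0, 0, 0.002, 0, 0, 0, 0.95],
    [0, 0, 0.003, 0, 0, 0, 0.95],
    [0, 0, 0.003, 0, 0, 0, 0.95]
  ]
}}

```text
clock: 19.95
position: [0.4843, 0.3865, -0.024]
tool_rot: [-3.141, -0.0, 1.347]
force: [-4.5, -2.4, 13.2]
grip_width: 0.0248
finger_force: 36.6
```

Call:
{"api": "play_rows", "payload": {
  "deltas": [
    [0, 0, -0.001, 0, 0, 0, 0.7],
    [0, 0, -0.001, 0, 0, 0, 0.5],
    [0, 0, -0.001, 0, 0, 0, 0.3],
    [0, 0, -0.001, 0, 0, 0, 0],
    [0, 0, -0.02, 0, 0, 0, 0],
    [0, 0, -0.08, 0, 0, 0, 0],
    [0, 0, -0.16, 0, 0, 0, 0],
    [0, 0, -0.24, 0, 0, 0, 0],
    [0, 0, -0.32, 0, 0, 0, 0],
    [0, 0, -0.36, 0, 0, 0, 0]
  ]
}}

```text
clock: 20.95
position: [0.4853, 0.387, 0.1594]
tool_rot: [3.139, -0.003, 1.347]
force: [-0.5, 0.4, -1.0]
grip_width: 0.0852
finger_force: 0.0
```

```bash
python3 - <<'E'
from h import *
s=observe();p=s["position"];print(s["clock"],p)
c=get_calibration("wrist");img=grab_frame("wrist");cv2.imwrite("pics/w8.png",img[:,:,::-1])
for b in boards(img,c):print(b)
h=cv2.cvtColor(img,cv2.COLOR_RGB2HSV);H,S,V=[h[:,:,i].astype(int) for i in range(3)]
comp(box(c,.483,.3865,.026,.035,.05)&(H<14)&(S>25)&(S<110)&(V>40)&(V<170),c,.026)
plan(.471,.10,.2,90)
E
```

```text
20.95 [0.48531636 0.38698914 0.15941754]
([467.0, 266.0], [629.5, 202.5, 104.8, 112.4, 84.0], None)
([310.0, 174.0], [483.0, 387.6, 78.8, 128.0, 77.3], [440.3, 337.7, 1.3, 4.9, -12.9])
  comp (302, 140, 24, 75) [483.8, 387.0, 25.4, 83.6, 76.4]
plan [-0.567, 0.0986, -0.0801, 0.0018, -0.0023, -0.1069]
```

The bar is placed at (484,387), heading 76.4°, with the board centre at (483,387.6). Now the nut.

Call:
{"api": "play_rows", "payload": {
  "deltas": [
    [-0.03, 0.005, -0.04, 0, 0, -0.01, 0],
    [-0.1, 0.02, -0.08, 0, 0, -0.02, 0],
    [-0.18, 0.03, -0.08, 0, 0, -0.035, 0],
    [-0.27, 0.05, -0.08, 0, 0, -0.05, 0],
    [-0.36, 0.065, -0.08, 0, 0, -0.07, 0],
    [-0.44, 0.08, -0.08, 0, 0, -0.09, 0],
    [-0.51, 0.09, -0.08, 0, 0, -0.107, 0],
    [-0.55, 0.097, -0.08, 0, 0, -0.107, 0],
    [-0.567, 0.099, -0.08, 0, 0, -0.107, 0],
    [-0.567, 0.099, -0.08, 0, 0, -0.107, 0]
  ]
}}

```text
clock: 22.0
position: [0.4698, 0.0987, 0.1956]
tool_rot: [3.141, -0.0, 1.57]
force: [-0.4, 0.3, 0.4]
grip_width: 0.0855
finger_force: 0.0
```

```bash
python3 - <<'E'
from h import *
s=observe();p=s["position"];print(s["clock"],p,s["tool_rot"])
c=get_calibration("wrist");img=grab_frame("wrist");cv2.imwrite("pics/w9.png",img[:,:,::-1])
h=cv2.cvtColor(img,cv2.COLOR_RGB2HSV);H,S,V=[h[:,:,i].astype(int) for i in range(3)]
print("nut");comp(box(c,.472,.134,.067,.035,.035)&(H>11)&(H<26)&(S>18)&(V>85),c,.067)
print("pack dark");comp(box(c,.474,.08,.043,.06,.1)&(S<25)&(V<85),c,.043)
q=proj(c,[.4715,.134,.067])[0].astype(int);print(q)
cv2.imwrite("pics/c9.png",cv2.resize(img[q[1]-50:q[1]+100,q[0]-60:q[0]+60,::-1],None,fx=4,fy=4,interpolation=cv2.INTER_CUBIC))
print(ray(c,[q-[0,0]],.067),(q-[60,50]))
E
```

```text
22.0 [0.46982877 0.09868611 0.19562331] [ 3.14130272e+00 -3.61970730e-04  1.56990367e+00]
nut
  comp (295, 123, 43, 47) [470.4, 133.7, 44.0, 47.9, -88.7]
  comp (305, 114, 36, 6) [477.1, 164.0, 4.9, 35.5, 3.2]
pack dark
  comp (305, 136, 23, 20) [470.6, 131.5, 21.2, 24.8, -0.1]
  comp (290, 132, 59, 102) [473.2, 85.2, 64.7, 123.2, 89.2]
[316 146]
[[0.47050065 0.13432382]] [256  96]
```

View pics/c9.png

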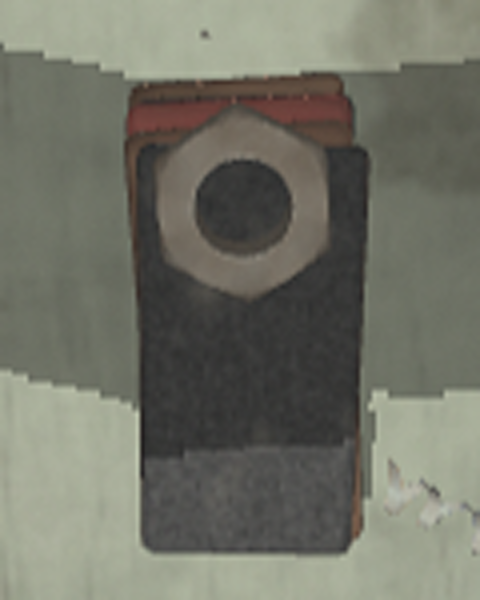

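The nut's centre is at (0.4705, 0.1337), turned to a heading of about 93.5°. The pack's top is clear, about 65 mm wide.

Call:
{"api": "play_rows", "payload": {
  "deltas": [
    [0.03, 0.001, 0.03, 0, 0, -0.01, 0],
    [0.06, 0.001, 0.1, 0, 0, -0.02, 0],
    [0.07, 0.001, 0.18, 0, 0, -0.029, 0],
    [0.07, 0.001, 0.25, 0, 0, -0.029, 0],
    [0.07, 0.001, 0.31, 0, 0, -0.029, 0],
    [0.07, 0.001, 0.345, 0, 0, -0.029, 0],
    [0.07, 0.001, 0.362, 0, 0, -0.029, 0.1],
    [0.07, 0.001, 0.369, 0, 0, -0.029, 0.2],
    [0.07, 0.001, 0.37, 0, 0, -0.029, 0.3],
    [0.07, 0.001, 0.37, 0, 0, -0.029, 0.35]
  ],
  "newtons": 60
}}

```text
clock: 23.05
position: [0.4707, 0.1346, 0.011]
tool_rot: [3.141, -0.0, 1.633]
force: [0.6, -0.1, 0.0]
grip_width: 0.0555
finger_force: 0.0
```

Call:
{"api": "play_rows", "payload": {
  "deltas": [
    [0, 0, 0, 0, 0, 0, 0.4],
    [0, 0, 0, 0, 0, 0, 0.5],
    [0, 0, 0, 0, 0, 0, 0.6],
    [0, 0, 0, 0, 0, 0, 0.7],
    [0, 0, 0, 0, 0, 0, 0.75]
  ]
}}

```text
clock: 23.55
position: [0.4707, 0.1345, 0.0113]
tool_rot: [3.14, -0.001, 1.632]
force: [-2.6, 0.5, 15.4]
grip_width: 0.0437
finger_force: 59.6
```

Call:
{"api": "play_rows", "payload": {
  "deltas": [
    [0, 0, -0.01, 0, 0, 0, 0.75],
    [0, 0, -0.03, 0, 0, 0, 0.75],
    [0, 0, -0.07, 0, 0, 0, 0.75],
    [0, 0, -0.13, 0, 0, 0, 0.75],
    [0, 0, -0.2, 0, 0, 0, 0.75],
    [0, 0, -0.28, 0, 0, 0, 0.75],
    [0, 0, -0.35, 0, 0, 0, 0.75],
    [0, 0, -0.39, 0, 0, 0, 0.75],
    [0, 0, -0.4, 0, 0, 0, 0.75]
  ]
}}

```text
clock: 24.45
position: [0.4709, 0.1344, 0.2128]
tool_rot: [3.139, -0.002, 1.632]
force: [-0.1, 0.0, -2.4]
grip_width: 0.044
finger_force: 62.6
```

```bash
python3 - <<'E'
from h import *
s=observe();p=s["position"];print(s["clock"],p)
c=get_calibration("wrist");img=grab_frame("wrist");cv2.imwrite("pics/w10.png",img[:,:,::-1])
h=cv2.cvtColor(img,cv2.COLOR_RGB2HSV);H,S,V=[h[:,:,i].astype(int) for i in range(3)]
z=p[2]+.057
comp(box(c,p[0],p[1],z,.04,.04)&(H>9)&(H<28)&(S>15)&(V>50),c,z)
plan(.558,-.329,.21,90)
plan(.55,-.10,.21,90)
E
```

```text
24.45 [0.47094385 0.13442851 0.21275412]
  comp (313, 327, 22, 15) [477.5, 97.7, 6.9, 11.9, 55.2]
  comp (268, 210, 94, 106) [469.6, 139.0, 43.4, 56.2, -86.9]
  comp (379, 197, 34, 17) [503.8, 171.8, 6.6, 15.0, -5.1]
plan [-0.9359, 0.1174, 0.0027, 0.0009, -0.0008, 0.0294]
plan [-0.4778, 0.1296, 0.0034, 0.0009, -0.0008, 0.0294]
```

Call:
{"api": "play_rows", "payload": {
  "deltas": [
    [-0.02, 0.005, 0, 0, 0, 0.005, 0.75],
    [-0.06, 0.02, 0, 0, 0, 0.01, 0.75],
    [-0.12, 0.035, 0, 0, 0, 0.015, 0.75],
    [-0.18, 0.05, 0, 0, 0, 0.02, 0.75],
    [-0.24, 0.065, 0, 0, 0, 0.025, 0.75],
    [-0.3, 0.08, 0, 0, 0, 0.03, 0.75],
    [-0.36, 0.1, 0, 0, 0, 0.03, 0.75],
    [-0.42, 0.115, 0, 0, 0, 0.03, 0.75],
    [-0.46, 0.127, 0, 0, 0, 0.03, 0.75],
    [-0.478, 0.13, 0, 0, 0, 0.03, 0.75]
  ]
}}

```text
clock: 25.5
position: [0.5492, -0.1034, 0.2088]
tool_rot: [-3.139, 0.001, 1.566]
force: [-0.6, 0.8, -2.8]
grip_width: 0.0442
finger_force: 62.5
```

Call:
{"api": "play_rows", "payload": {
  "deltas": [
    [-0.02, 0, 0, 0, 0, 0, 0.75],
    [-0.06, 0.002, 0, 0, 0, 0, 0.75],
    [-0.12, 0.004, 0, 0, 0, 0, 0.75],
    [-0.18, 0.006, 0.02, 0, 0, 0, 0.75],
    [-0.24, 0.008, 0.04, 0, 0, 0, 0.75],
    [-0.3, 0.01, 0.06, 0, 0, 0, 0.75],
    [-0.36, 0.012, 0.08, 0, 0, 0, 0.75],
    [-0.4, 0.014, 0.1, 0, 0, 0, 0.75],
    [-0.41, 0.015, 0.12, 0, 0, 0, 0.75],
    [-0.41, 0.015, 0.12, 0, 0, 0, 0.75]
  ]
}}

```text
clock: 26.5
position: [0.556, -0.3051, 0.1485]
tool_rot: [-3.139, -0.001, 1.569]
force: [-0.7, 0.0, -1.8]
grip_width: 0.0443
finger_force: 62.5
```

```bash
python3 - <<'E'
from h import *
s=observe();p=s["position"];print(s["clock"],p,s["tool_rot"],s["grip_width"])
c=get_calibration("wrist");img=grab_frame("wrist");cv2.imwrite("pics/w11.png",img[:,:,::-1])
for b in boards(img,c):print(b)
plan(.558,-.329,.05,90)
E
```

```text
26.5 [ 0.55599394 -0.30505136  0.14851201] [-3.13901223e+00 -1.13627896e-03  1.56880470e+00] 0.044300433648178386
([318.0, 190.0], [557.7, -327.1, 92.3, 94.1, -0.6], [598.0, -290.1, 0.0, 3.3, -0.1])
plan [-0.0494, 0.0032, 0.1988, -0.0008, -0.0005, -0.0005]
```

Call:
{"api": "play_rows", "payload": {
  "deltas": [
    [-0.01, 0.001, 0.02, 0, 0, 0, 0.75],
    [-0.03, 0.003, 0.06, 0, 0, 0, 0.75],
    [-0.046, 0.004, 0.12, 0, 0, 0, 0.75],
    [-0.046, 0.004, 0.18, 0, 0, 0, 0.75],
    [-0.046, 0.004, 0.24, 0, 0, 0, 0.75],
    [-0.046, 0.004, 0.285, 0, 0, 0, 0.75],
    [-0.046, 0.004, 0.315, 0, 0, 0, 0.75],
    [-0.046, 0.004, 0.33, 0, 0, 0, 0.75],
    [-0.046, 0.004, 0.337, 0, 0, 0, 0.75],
    [-0.046, 0.004, 0.337, 0, 0, 0, 0.75]
  ]
}}

```text
clock: 27.55
position: [0.5594, -0.3285, -0.0177]
tool_rot: [3.141, 0.0, 1.57]
force: [0.6, -0.9, -1.5]
grip_width: 0.0439
finger_force: 62.5
```

Call:
{"api": "play_rows", "payload": {
  "deltas": [
    [0, 0, 0.003, 0, 0, 0, 0.75],
    [0, 0, 0.006, 0, 0, 0, 0.75],
    [0, 0, 0.008, 0, 0, 0, 0.75],
    [0, 0, 0.009, 0, 0, 0, 0.75]
  ]
}}

```text
clock: 27.95
position: [0.5591, -0.3284, -0.0226]
tool_rot: [3.141, 0.0, 1.569]
force: [0.3, -0.3, -2.5]
grip_width: 0.0439
finger_force: 62.5
```

Call:
{"api": "play_rows", "payload": {
  "deltas": [
    [0, 0, 0.002, 0, 0, 0, 0.75],
    [0, 0, 0.004, 0, 0, 0, 0.75],
    [0, 0, 0.005, 0, 0, 0, 0.75],
    [0, 0, 0.006, 0, 0, 0, 0.75],
    [0, 0, 0.006, 0, 0, 0, 0.75]
  ]
}}

```text
clock: 28.45
position: [0.559, -0.3284, -0.0256]
tool_rot: [3.142, -0.0, 1.569]
force: [-1.3, 1.1, -0.1]
grip_width: 0.0437
finger_force: 62.9
```

Contact. Release and rise.

Call:
{"api": "play_rows", "payload": {
  "deltas": [
    [0, 0, 0, 0, 0, 0, 0.5],
    [0, 0, 0, 0, 0, 0, 0.4],
    [0, 0, 0, 0, 0, 0, 0.2],
    [0, 0, 0, 0, 0, 0, 0],
    [0, 0, -0.02, 0, 0, 0, 0],
    [0, 0, -0.08, 0, 0, 0, 0],
    [0, 0, -0.16, 0, 0, 0, 0],
    [0, 0, -0.24, 0, 0, 0, 0],
    [0, 0, -0.32, 0, 0, 0, 0],
    [0, 0, -0.38, 0, 0, 0, 0]
  ]
}}

```text
clock: 29.45
position: [0.5592, -0.3288, 0.1677]
tool_rot: [3.14, 0.001, 1.569]
force: [0.3, 0.6, 0.6]
grip_width: 0.0852
finger_force: 0.0
```

```bash
python3 - <<'E'
from h import *
s=observe();p=s["position"];print(s["clock"],p,s["tool_rot"],s["grip_width"])
c=get_calibration("wrist");img=grab_frame("wrist");cv2.imwrite("pics/w12.png",img[:,:,::-1])
for b in boards(img,c):print(b)
h=cv2.cvtColor(img,cv2.COLOR_RGB2HSV);H,S,V=[h[:,:,i].astype(int) for i in range(3)]
comp(box(c,.558,-.3285,.03,.033,.033)&(S<75)&(V>90),c,.03)
print("hole");comp(box(c,.558,-.3285,.03,.015,.015)&(V<85),c,.03)
plan(.55,-.10,.21,90)
E
```

```text
29.45 [ 0.55921563 -0.32881231  0.16772564] [3.13956896e+00 1.03751000e-03 1.56901843e+00] 0.08518906165158356
([314.0, 170.0], [557.5, -328.3, 93.9, 94.5, 89.8], [558.9, -326.4, 45.1, 50.0, -5.8])
  comp (283, 146, 52, 59) [552.3, -327.6, 56.2, 66.0, 89.9]
hole
  comp (303, 176, 23, 13) [558.0, -334.7, 13.8, 24.5, -0.2]
plan [0.4597, -0.0217, -0.0777, 0.0031, 0.0015, -0.0009]
```

The nut sits at about (559,−327), within about 2 mm. Now the pack.

Call:
{"api": "play_rows", "payload": {
  "deltas": [
    [0.03, 0, -0.03, 0, 0, 0, 0],
    [0.1, -0.005, -0.08, 0, 0, 0, 0],
    [0.19, -0.01, -0.08, 0, 0, 0, 0],
    [0.28, -0.015, -0.08, 0, 0, 0, 0],
    [0.37, -0.02, -0.08, 0, 0, 0, 0],
    [0.46, -0.04, -0.08, 0, 0, 0, 0],
    [0.54, -0.08, -0.08, 0, 0, 0, 0],
    [0.61, -0.12, -0.08, 0, 0, 0, 0],
    [0.68, -0.16, -0.08, 0, 0, 0, 0],
    [0.73, -0.175, -0.08, 0, 0, 0, 0]
  ]
}}

```text
clock: 30.5
position: [0.4702, 0.0387, 0.2047]
tool_rot: [-3.141, -0.001, 1.571]
force: [0.8, 0.1, 1.0]
grip_width: 0.0854
finger_force: 0.0
```

Call:
{"api": "play_rows", "payload": {
  "deltas": [
    [0.03, 0, 0, 0, 0, 0, 0],
    [0.06, 0, 0, 0, 0, 0, 0],
    [0.06, 0, 0, 0, 0, 0, 0]
  ]
}}

```text
clock: 30.8
position: [0.472, 0.0684, 0.2046]
tool_rot: [3.141, -0.001, 1.572]
force: [0.1, 0.9, -0.1]
grip_width: 0.0854
finger_force: 0.0
```

```bash
python3 - <<'E'
from h import *
s=observe();p=s["position"];print(s["clock"],p,s["tool_rot"])
c=get_calibration("wrist");img=grab_frame("wrist");cv2.imwrite("pics/w13.png",img[:,:,::-1])
for b in boards(img,c):print(b)
h=cv2.cvtColor(img,cv2.COLOR_RGB2HSV);H,S,V=[h[:,:,i].astype(int) for i in range(3)]
print("pack dark");comp(box(c,.474,.1,.043,.06,.11)&(S<30)&(V<95),c,.043)
q=proj(c,[.474,.1,.043])[0].astype(int);print(q-[60,75])
cv2.imwrite("pics/c13.png",cv2.resize(img[q[1]-75:q[1]+75,q[0]-60:q[0]+60,::-1],None,fx=4,fy=4,interpolation=cv2.INTER_CUBIC))
E
```

```text
30.8 [0.47197964 0.06844854 0.20462974] [ 3.14124095e+00 -7.63508481e-04  1.57180033e+00]
([444.0, 252.0], [649.8, -69.0, 93.3, 94.5, -0.2], None)
([444.0, 79.0], [625.6, 164.1, 105.6, 185.0, 84.0], [626.2, 164.1, 73.0, 152.9, 84.1])
pack dark
  comp (289, 104, 58, 105) [473.4, 84.7, 64.6, 123.9, 88.5]
[257  70]
```

View pics/c13.png

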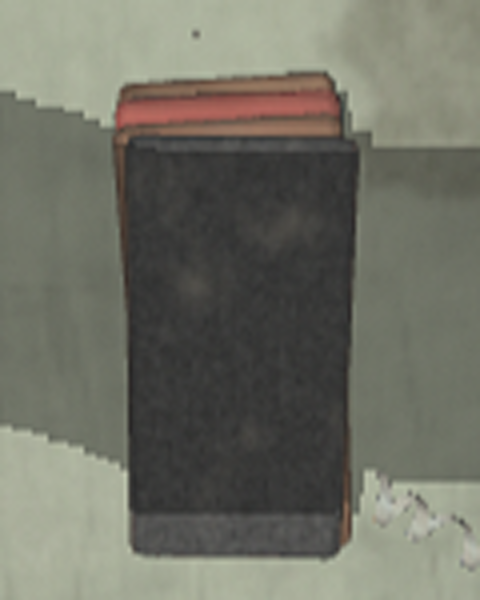

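The pack shows a dark top layer 65 x 124 mm centred at (473,85), with fanned lower layers at its +y end. I'll find the overall footprint for its centre.

```bash
python3 - <<'E'
from h import *
c=get_calibration("wrist")
P=lambda u,v,z: (ray(c,[(257+u/4,70+v/4)],z)[0]*1000).round(1).tolist()
print("N bottom edge", [P(125,88,z) for z in(0,.01)],[P(330,72,z) for z in(0,.01)])
print("mid layers",P(118,105,.02),P(342,95,.02),P(118,135,.03),P(342,125,.03),"E low",P(350,540,.01))
for n,o,k,pts in [("scene",(250,195),0,[(57,190),(275,288),(328,205)]),("side",(240,175),400,[(497,160),(618,270),(692,220)])]:
    cc=get_calibration(n)
    print(n,[(ray(cc,[(o[0]+(u-k)/5,o[1]+v/5)],0.002)[0]*1000).round(1).tolist() for u,v in pts])
    img=grab_frame(n);h=cv2.cvtColor(img,cv2.COLOR_RGB2HSV);H,S,V=[h[:,:,i].astype(int) for i in range(3)]
    m=box(cc,.474,.08,.02,.08,.12)&((V<75)|((S>90)&((H<12)|(H>170))))
    comp(m,cc,0.0)
E
```

```text
N bottom edge [[438.7, 158.5], [439.6, 158.1]] [[501.8, 163.1], [501.0, 162.6]]
mid layers [438.2, 153.1] [503.8, 155.8] [438.9, 144.7] [503.2, 147.4] E low [511.5, 14.4]
scene [[437.9, 156.5], [445.1, 12.3], [507.8, 15.1]]
  comp (261, 212, 47, 38) [488.0, 96.4, 88.1, 143.4, -87.3]
side [[436.0, 151.6], [446.5, 11.0], [513.3, 22.8]]
  comp (260, 193, 37, 35) [488.9, 104.2, 86.1, 166.2, -88.3]
```

Call:
{"api": "play_rows", "payload": {
  "deltas": [
    [0.02, 0.003, 0.05, 0, 0, 0, 0],
    [0.037, 0.006, 0.12, 0, 0, 0, 0],
    [0.037, 0.006, 0.2, 0, 0, 0, 0],
    [0.037, 0.006, 0.27, 0, 0, 0, 0],
    [0.037, 0.006, 0.33, 0, 0, 0, 0],
    [0.037, 0.006, 0.38, 0, 0, 0, 0],
    [0.037, 0.006, 0.42, 0, 0, 0, 0],
    [0.037, 0.006, 0.45, 0, 0, 0, 0],
    [0.037, 0.006, 0.463, 0, 0, 0, 0],
    [0.037, 0.006, 0.465, 0, 0, 0, 0]
  ],
  "newtons": 60
}}

```text
clock: 31.95
position: [0.475, 0.0843, -0.0285]
tool_rot: [-3.141, 0.0, 1.568]
force: [-0.3, 0.8, 0.2]
grip_width: 0.0851
finger_force: 0.0
```

Call:
{"api": "play_rows", "payload": {
  "deltas": [
    [0, 0, 0, 0, 0, 0, 0.05],
    [0, 0, 0, 0, 0, 0, 0.1],
    [0, 0, 0, 0, 0, 0, 0.15],
    [0, 0, 0, 0, 0, 0, 0.2],
    [0, 0, 0, 0, 0, 0, 0.3],
    [0, 0, 0, 0, 0, 0, 0.4],
    [0, 0, 0, 0, 0, 0, 0.5],
    [0, 0, 0, 0, 0, 0, 0.5]
  ]
}}

```text
clock: 32.75
position: [0.475, 0.0854, -0.0276]
tool_rot: [3.142, -0.0, 1.57]
force: [-3.7, 0.1, 15.3]
grip_width: 0.0651
finger_force: 63.5
```

Call:
{"api": "play_rows", "payload": {
  "deltas": [
    [0, 0, -0.01, 0, 0, 0, 0.6],
    [0, 0, -0.03, 0, 0, 0, 0.6],
    [0, 0, -0.07, 0, 0, 0, 0.6],
    [0, 0, -0.12, 0, 0, 0, 0.6],
    [0, 0, -0.18, 0, 0, 0, 0.6],
    [0, 0, -0.23, 0, 0, 0, 0.6],
    [0, 0, -0.25, 0, 0, 0, 0.6],
    [0, 0, -0.25, 0, 0, 0, 0.6]
  ]
}}

```text
clock: 33.55
position: [0.4756, 0.0857, 0.0978]
tool_rot: [3.14, -0.001, 1.57]
force: [-0.5, 0.1, -4.0]
grip_width: 0.0649
finger_force: 68.6
```

```bash
python3 - <<'E'
from h import *
s=observe();p=s["position"];print(s["clock"],p,s["tool_rot"],s["force"],s["moment"])
c=get_calibration("wrist");img=grab_frame("wrist");cv2.imwrite("pics/w14.png",img[:,:,::-1])
h=cv2.cvtColor(img,cv2.COLOR_RGB2HSV);H,S,V=[h[:,:,i].astype(int) for i in range(3)]
z=p[2]+.0276+.043
comp(box(c,p[0],p[1]+.02,z,.034,.08)&(S<30)&(V<130)&(V>35),c,z)
plan(.6261,.162,.10,84)
E
```

```text
33.55 [0.47558894 0.08568455 0.09782518] [ 3.13966625e+00 -1.02177443e-03  1.56986376e+00] [-0.47474481  0.10575325 -3.98058991] [-0.04543055 -0.00189614 -0.0344251 ]
  comp (233, 125, 178, 270) [475.3, 91.1, 68.1, 130.0, 90.0]
  comp (371, 98, 38, 19) [501.3, 161.7, 5.4, 14.2, -9.9]
  comp (295, 72, 49, 32) [476.5, 168.6, 10.1, 16.8, -1.3]
  comp (215, 32, 87, 98) [455.7, 170.3, 28.9, 31.2, 89.9]
plan [0.1531, 0.302, -0.0062, 0.0002, -0.0002, 0.0496]
```

Call:
{"api": "play_rows", "payload": {
  "deltas": [
    [0.01, 0.02, 0, 0, 0, 0.005, 0.6],
    [0.03, 0.06, 0, 0, 0, 0.01, 0.6],
    [0.055, 0.11, 0, 0, 0, 0.02, 0.6],
    [0.085, 0.17, 0, 0, 0, 0.03, 0.6],
    [0.115, 0.23, 0, 0, 0, 0.04, 0.6],
    [0.14, 0.275, 0, 0, 0, 0.05, 0.6],
    [0.15, 0.297, 0, 0, 0, 0.05, 0.6],
    [0.153, 0.302, 0, 0, 0, 0.05, 0.6],
    [0.153, 0.302, 0.04, 0, 0, 0.05, 0.6],
    [0.153, 0.302, 0.09, 0, 0, 0.05, 0.6]
  ]
}}

```text
clock: 34.6
position: [0.6263, 0.1614, 0.0509]
tool_rot: [3.141, -0.0, 1.464]
force: [-0.2, 0.4, -3.9]
grip_width: 0.0649
finger_force: 68.6
```

```bash
python3 - <<'E'
from h import *
s=observe();p=s["position"];print(s["clock"],p,s["tool_rot"],s["force"])
plan(.6261,.162,-.0125,84)
E
```

```text
34.6 [0.62626951 0.16142386 0.05086927] [ 3.14139236e+00 -2.28964098e-04  1.46428563e+00] [-0.21799232  0.38475803 -3.88538694]
plan [0.0011, -0.0005, 0.1267, 0.0001, -0.0001, -0.0009]
```

Call:
{"api": "play_rows", "payload": {
  "deltas": [
    [0.001, 0, 0.02, 0, 0, 0, 0.6],
    [0.001, 0, 0.06, 0, 0, 0, 0.6],
    [0.001, 0, 0.095, 0, 0, 0, 0.6],
    [0.001, 0, 0.12, 0, 0, 0, 0.6],
    [0.001, 0, 0.132, 0, 0, 0, 0.6],
    [0.001, 0, 0.136, 0, 0, 0, 0.6],
    [0.001, 0, 0.136, 0, 0, 0, 0.6]
  ]
}}

```text
clock: 35.3
position: [0.6265, 0.162, -0.0159]
tool_rot: [3.141, -0.0, 1.465]
force: [0.0, -0.2, -3.8]
grip_width: 0.0653
finger_force: 68.4
```

Call:
{"api": "play_rows", "payload": {
  "deltas": [
    [0, 0, 0.002, 0, 0, 0, 0.6],
    [0, 0, 0.004, 0, 0, 0, 0.6],
    [0, 0, 0.006, 0, 0, 0, 0.6],
    [0, 0, 0.008, 0, 0, 0, 0.6],
    [0, 0, 0.008, 0, 0, 0, 0.6]
  ]
}}

```text
clock: 35.8
position: [0.6262, 0.162, -0.0203]
tool_rot: [-3.142, 0.0, 1.465]
force: [0.2, -0.2, -3.4]
grip_width: 0.0652
finger_force: 68.4
```

Call:
{"api": "play_rows", "payload": {
  "deltas": [
    [0, 0, 0.001, 0, 0, 0, 0.6],
    [0, 0, 0.002, 0, 0, 0, 0.6],
    [0, 0, 0.003, 0, 0, 0, 0.6],
    [0, 0, 0.004, 0, 0, 0, 0.6],
    [0, 0, 0.004, 0, 0, 0, 0.6]
  ]
}}

```text
clock: 36.3
position: [0.6263, 0.162, -0.0215]
tool_rot: [3.142, -0.0, 1.465]
force: [-4.6, -0.2, 9.5]
grip_width: 0.0654
finger_force: 70.0
```

Call:
{"api": "play_rows", "payload": {
  "deltas": [
    [0, 0, 0, 0, 0, 0, 0.3],
    [0, 0, 0, 0, 0, 0, 0.2],
    [0, 0, 0, 0, 0, 0, 0.1],
    [0, 0, 0, 0, 0, 0, 0],
    [0, 0, 0, 0, 0, 0, 0],
    [0, 0, -0.03, 0, 0, 0, 0],
    [0, 0, -0.1, 0, 0, 0, 0],
    [0, 0, -0.18, 0, 0, 0, 0],
    [0, 0, -0.26, 0, 0, 0, 0],
    [0, 0, -0.34, 0, 0, 0, 0]
  ]
}}

```text
clock: 37.3
position: [0.6261, 0.1618, 0.1506]
tool_rot: [3.141, -0.0, 1.464]
force: [0.1, 0.0, 0.4]
grip_width: 0.0857
finger_force: 0.0
```

Call:
{"api": "play_rows", "payload": {
  "deltas": [
    [-0.04, -0.04, -0.06, 0, 0, 0, 0],
    [-0.09, -0.09, -0.12, 0, 0, 0, 0],
    [-0.15, -0.15, -0.14, 0, 0, 0, 0],
    [-0.2, -0.2, -0.14, 0, 0, 0, 0],
    [-0.24, -0.23, -0.14, 0, 0, 0, 0],
    [-0.24, -0.23, -0.14, 0, 0, 0, 0],
    [-0.24, -0.23, -0.14, 0, 0, 0, 0]
  ]
}}

```text
clock: 38.0
position: [0.4994, 0.0549, 0.2188]
tool_rot: [3.14, -0.001, 1.464]
force: [0.3, 1.2, 0.1]
grip_width: 0.0852
finger_force: 0.0
```

```bash
python3 - <<'E'
from h import *
s=observe();p=s["position"];print(s["clock"],p)
c=get_calibration("wrist");img=grab_frame("wrist");cv2.imwrite("pics/w15.png",img[:,:,::-1])
for b in boards(img,c):print(b)
h=cv2.cvtColor(img,cv2.COLOR_RGB2HSV);H,S,V=[h[:,:,i].astype(int) for i in range(3)]
print("pack");comp(box(c,.626,.164,.049,.06,.1)&(S<30)&(V<100),c,.049)
print("ring");comp(box(c,.6505,-.07,.017,.035,.035)&(H<17)&(S>100),c,.017)
cv2.imwrite("pics/fin.png",np.hstack([cv2.resize(img[:,:,::-1],(400,250)),cv2.resize(grab_frame("scene")[100:350,150:550,::-1],(400,250))]))
E
```

```text
38.0 [0.49937983 0.05494113 0.21883943]
([425.0, 235.0], [649.9, -69.3, 94.3, 95.2, 89.5], [651.9, -70.0, 45.3, 45.4, -88.5])
([409.0, 79.0], [624.6, 153.3, 105.3, 161.0, 83.9], [662.9, 74.8, 0.0, 2.6, -6.1])
pack
  comp (420, 122, 33, 29) [648.0, 77.5, 22.9, 39.0, 37.6]
  comp (376, 0, 80, 129) [618.6, 157.5, 74.1, 128.9, 83.1]
ring
  comp (413, 223, 31, 29) [648.3, -65.0, 43.2, 43.7, -43.8]
```

View pics/fin.png

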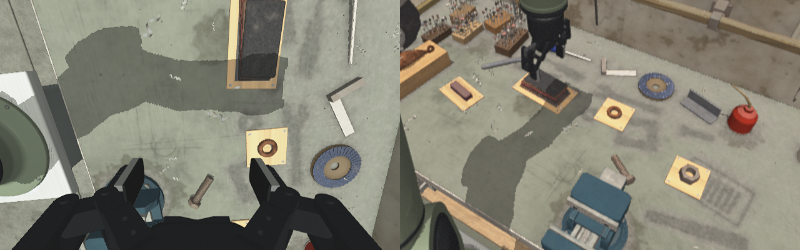

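All four are on their boards and the bolt and chisel look undisturbed. The pack is clipped at the top of this view, so I'll check it from overhead.

Call:
{"api": "play_rows", "payload": {
  "deltas": [
    [0.02, 0.05, -0.03, 0, 0, 0, 0],
    [0.05, 0.12, -0.06, 0, 0, 0, 0],
    [0.08, 0.19, -0.06, 0, 0, 0, 0],
    [0.095, 0.235, -0.06, 0, 0, 0, 0],
    [0.097, 0.245, -0.06, 0, 0, 0, 0],
    [0.097, 0.245, -0.06, 0, 0, 0, 0]
  ]
}}

```text
clock: 38.7
position: [0.6264, 0.0901, 0.247]
tool_rot: [-3.141, 0.001, 1.465]
force: [-0.3, 0.0, -0.6]
grip_width: 0.0851
finger_force: 0.0
```

```bash
python3 - <<'E'
from h import *
s=observe();p=s["position"];print(s["clock"],p)
c=get_calibration("wrist");img=grab_frame("wrist");cv2.imwrite("pics/w16.png",img[:,:,::-1])
for b in boards(img,c):print(b)
h=cv2.cvtColor(img,cv2.COLOR_RGB2HSV);H,S,V=[h[:,:,i].astype(int) for i in range(3)]
print("pack");comp(box(c,.626,.164,.049,.06,.1)&(S<30)&(V<100),c,.049)
print("ring");comp(box(c,.6505,-.07,.017,.035,.035)&(H<17)&(S>100),c,.017)
q=proj(c,[.626,.164,.04])[0].astype(int)
cv2.imwrite("pics/c16.png",cv2.resize(img[max(q[1]-85,0):q[1]+85,q[0]-65:q[0]+65,::-1],None,fx=3.4,fy=3.4,interpolation=cv2.INTER_CUBIC))
E
```

```text
38.7 [0.62639865 0.09010457 0.2469732 ]
([341.0, 255.0], [650.5, -69.2, 94.0, 95.4, 89.7], [651.2, -70.8, 44.1, 45.2, -47.5])
([309.0, 100.0], [626.3, 164.6, 105.1, 184.5, 83.9], [625.2, 164.2, 76.4, 153.3, 84.4])
pack
  comp (347, 149, 12, 23) [675.2, 92.4, 14.4, 29.2, 85.9]
  comp (262, 125, 11, 16) [570.2, 138.9, 12.5, 18.1, 81.3]
  comp (349, 95, 10, 21) [680.9, 160.3, 11.1, 23.5, 86.0]
  comp (282, 47, 56, 114) [626.2, 164.2, 66.8, 132.1, 84.0]
ring
  comp (327, 244, 29, 26) [650.3, -65.1, 42.8, 43.7, 62.0]
```

View pics/c16.png

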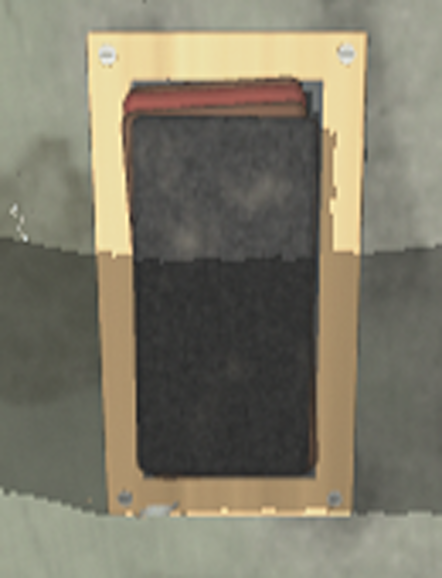

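The pack covers its silhouette squarely. Handing in.

```bash
python3 -c "
from workcell import *
print(job_done())"
```

```text
the job is handed in; nothing more can be done
None
```

The job is handed in at about 39 s: ring, bar, nut and pack were placed in order, each about 5 mm or less from its silhouette centre by camera, and the bolt and chisel look unmoved, though the hand-in returned no verdict.

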